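# Weigh a token tin on the trip balance

### The arm

A 6-joint arm with a two-finger parallel gripper is mounted at the origin on a cart in front of the work surface, level with it; the furniture and walls round the work are solid. World frame = base frame: x ahead of the robot, y to its left, z up, the work surface at z = 0. Lengths are in m, angles in rad, forces in N, time in s.
With the tool pointing down it reaches from about 0.325 to 0.775 m from the base axis. Payload 5.5 kg.
Tool frame: the origin (TCP) lies at the very end of the fingers, on their centre line; the grasp point (between the pads) lies 19 mm behind it; z points along the fingers, y is the line along which they close (so a half turn about z gives the same grasp; the last joint's range is limited). The gripper opens to 85 mm and grips with 20 to 120 N. Pads are 22 mm wide; open, the fingers measure 114 mm over their backs; the gripper's body (76 mm by 85 mm) begins 54 mm behind the grasp point. The pads swing forward as they close: fully open they stand 13 mm farther back than shut.
Start: joints at [-1.251, 0.091, 1.231, -0, 1.82, -0.057], TCP at [0.221, -0.558, 0.231] pointing down, gripper open.
Joint ranges: [-2.87, 2.87], [-0.86, 2.18], [0.17, 2.46], [-1.51, 4.65], [0.06, 2.69], [-2.65, 2.65]. Speed limits (rad/s): [2.57, 2.57, 3.01, 3.14, 3.14, 3.14].

### API

Orientations are given as a rotation vector (axis times angle).
In Python, from bench import ctrl, grip, sensors, cams, job gives the robot as it stands. Calls block until the motion is done:
- ctrl.goto(position, orientation): joint-space move of the TCP to a pose.
- ctrl.line_to(position, orientation=None, velocity=0.15, force_limit=None): straight line of the TCP; orientation=None keeps the orientation; velocity is the mean speed in m/s. With force_limit (N) it stops when the force on the tool has changed by that much, and returns True; else False.
- ctrl.move_joints(angles): joint-space move.
- grip(opening): opening from 0.0 (shut) to 1.0 (fully open); the grip force is fixed at half the most; returns when the fingers have stopped.
- ctrl.dwell(seconds).
- ctrl.solve_ik(position, orientation): joint angles nearest the present ones, or None.
- sensors.observe(): the state.
- cams.get_image(name): name is "scene" or "top"; returns a dict with "image" (384x512x3 uint8, red, green, blue), "mtx" (3x3 intrinsics, pixels), "rvec" (rotation vector, rad) and "tvec" (3), from world to camera coordinates, as OpenCV has them. Camera axes: x right, y down, z forward; pixel columns grow to the right and rows downward; lengths in m; the calibration is good to about 2 mm. A picture is of the moment at which its call begins. There is no depth.
A pose or a line that the arm cannot do raises ctrl.Unreachable and nothing moves.
- job.close_job(): hands the job in; it is judged then, once.
The state is a dict: "t": time; "joint_pos": joint angles; "qd": joint speeds; "joint_torque": joint torques, N m; "position": TCP position; "tcp_rot": TCP orientation; "force": force on the tool from outside, world axes, zero at the start; "moment": the same for the moment, N m; "gripper_width": opening from 0.0 (shut) to 1.0 (fully open); "grip_force": force on a finger pad.
Only numpy, scipy, OpenCV 4.12 (cv2) and the standard library are available. Lean on these libraries where they do the work, as an engineer would, in place of code of your own. Each camera call takes 0.05 s, during which the arm holds its last target. There are 200 camera calls.

### The job

Weigh the token tin that stands on the left pan of the balance: set the large iron weight, and only that one, gently on the empty right pan, then slide the brass poise along its bar until the beam rests level. Leave the tin on its pan, and leave the small weight, the card deck and the sand timer where they are.

Things in the scene. Friction and masses are not known exactly. Their poses are not given: they have to be found in the camera images.
- balance: two-pan trip balance, fixed to the table; grey base 124 x 306 mm, 48 mm high. Origin under the base's centre at table height; +y runs along the beam to the left pan, -x points to its front, where the poise bar is. The beam turns about an axis along x, 85 mm up; pivot cheeks reach 96 mm. With the poise in mid-bar equal loads balance, wherever they lie on the pans
- beam (a joint): beam angle in rad: 0 = level; negative = left (tin) pan low; positive = right pan low. Stops at -0.10 (where it starts) and +0.10. With tin and large weight on the pans it acts as a damped spring: 10 mm of poise travel changes the settled angle by about 0.025 rad; settles in about 1.5 s once untouched. Without the large weight it stays on its stop
- poise (a joint): position of the poise along its bar in m, positive towards the left (tin) pan, 0 = mid-bar, stops at -0.075 and +0.075. Starts near the tin end. Moving it towards the right pan (negative) makes the right side heavier, so the beam angle grows. It slides with about 1 N and stays where it is left
- poise_grip (a point): centre of the top face of the poise's upright brass grip (24 mm along the bar, 20 mm across it, flat sides, standing 50 mm up from a saddle of 32 x 24 mm). At level it stands 148 mm above the table, 98 mm in front of the beam. The bar's top is 56 mm below this point, the saddle's top 49 mm below; push the grip's upper 35 mm
- left_pan_top (a point): centre of the upper face of the left pan, a flat round steel plate of 130 mm diameter, 125 mm left of the pivot; 115 mm above the table at level, 12 mm lower at the start. Pans stay horizontal as the beam tilts
- right_pan_top (a point): centre of the upper face of the right pan, the same plate, 125 mm right of the pivot; 115 mm above the table at level, 12 mm higher at the start (at its upper stop), and it may sink up to 25 mm once loaded
- large_weight: the larger dark cast-iron block weight, 84 (x) x 40 (y) x 26 mm high, 500 g, the top 8 mm stepped in 9 mm from the ends and 7 mm from the sides; origin at the centre of its underside, x along its length
- small_weight: the smaller block weight of the same iron, 62 x 28 x 18 mm, 200 g; origin at the centre of its underside. Not needed
- tin: flat token tin, 56 (x) x 86 (y) x 23 mm high, on the left pan; origin at the centre of its underside. It weighs 455 to 545 g, not known in advance; some poise position within the travel balances it against the large weight
- deck: card deck lying on the table, 89 x 66 x 14 mm; origin at the centre of its underside; a bystander
- timer: sand timer standing on the table, 33 mm wide, 78 mm high; origin at the centre of its underside; a bystander

How it is judged:
By the outcome, as a careful person would: the job done as asked, in the order asked, and still so for the second after the job is handed in, with the robot touching nothing.
It also fails if it takes over 70 s, if anything falls off the work surface, if the arm or the gripper's body presses on something with over 40 N, if the wrist force passes 120 N, or if a joint passes its speed limit or range.

## Working session

There is one attempt and no reset: what is moved stays moved. The work goes in short steps, each a Python script; the robot and the scene stay as the last script left them, time stands still between calls to the robot, and variables do not carry over. Pictures are saved under pics/ and viewed, at most 10 in all, crops included, and the job is handed in when it is done.

```bash
mkdir -p pics; ls; cat > h.py <<'E'
import numpy as np, cv2
from bench import ctrl, grip, sensors, cams, job
def shot(n,f=None):
    d=cams.get_image(n)
    if f: cv2.imwrite('pics/'+f,d['image'][:,:,::-1])
    return d
def ray(d,uv):
    R=cv2.Rodrigues(np.array(d['rvec'],float))[0]; t=np.array(d['tvec'],float).ravel()
    u=cv2.undistortPoints(np.array([[uv]],float),np.array(d['mtx'],float),None)[0,0]
    v=R.T@np.array([u[0],u[1],1]); return -R.T@t, v/np.linalg.norm(v)
def onz(d,uv,z):
    c,v=ray(d,uv); return c+v*(z-c[2])/v[2]
def proj(d,p):
    return cv2.projectPoints(np.array([p],float),np.array(d['rvec'],float),np.array(d['tvec'],float),np.array(d['mtx'],float),None)[0].ravel()
E
python3 - <<'E'
from h import *
a=shot('top');b=shot('scene')
for n,d in(('top0.png',a),('scene0.png',b)):
    cv2.imwrite('pics/'+n,cv2.resize(d['image'][:,:,::-1],(800,600),interpolation=cv2.INTER_CUBIC)); print(ray(d,(256,192)))
print(sensors.observe())
E
```

```text
pics
(array([ 0.45805341, -0.01066698,  1.10223865]), array([ 0.11733034,  0.01047379, -0.99303771]))
(array([ 0.28679736, -0.58525408,  0.83621383]), array([ 0.2849902 ,  0.60742009, -0.74149944]))
{'t': 0.1, 'joint_pos': array([-1.25068137e+00,  9.18165015e-02,  1.23177800e+00,  1.76060006e-05,
        1.81981450e+00, -5.66851932e-02]), 'qd': array([-0.00128307, -0.00184993, -0.00048555,  0.00149087, -0.00052621,
       -0.00180545]), 'joint_torque': array([ 3.33049182e-03, -4.60216570e+01, -4.19220114e+01,  3.05072729e-05,
        1.06175602e-02,  2.06662480e-05]), 'position': array([ 0.22069875, -0.55765759,  0.23023715]), 'tcp_rot': array([-3.08423036e+00, -5.88050103e-01,  3.47936773e-04]), 'force': array([ 0.0939044 , -0.40512498, -0.27684698]), 'moment': array([-0.03430791, -0.00774657,  0.02405424]), 'grip_force': 0.0, 'gripper_width': 0.9974535150253107}
```

View pics/top0.png

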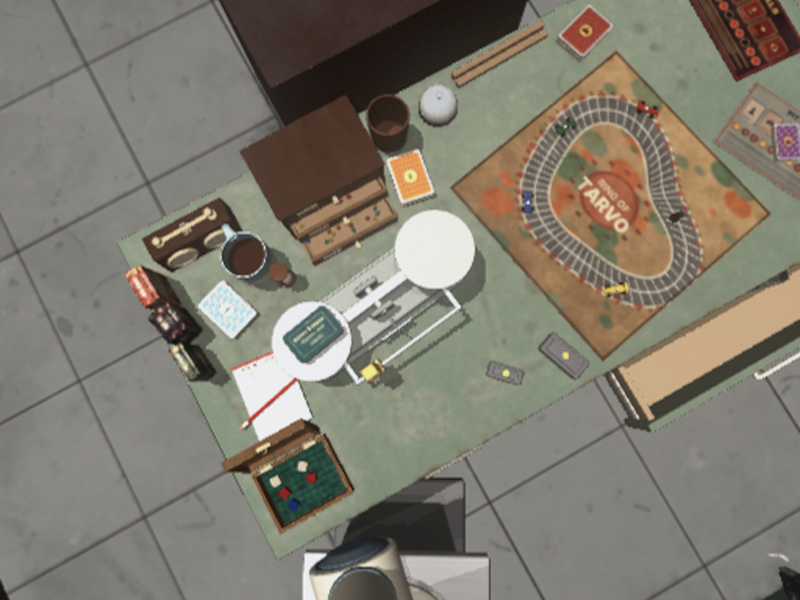

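View pics/scene0.png

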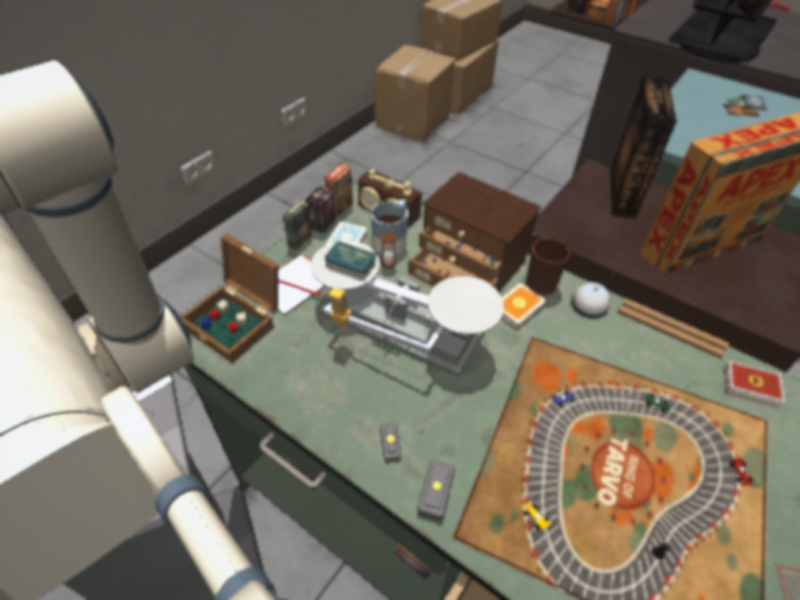

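The top view (800x600) shows the large weight at about (565,355), the small weight at (506,373), the right pan at (434,249), the left pan with the tin at (311,341), and the poise at (372,371). The scene view agrees: large weight at (436,488), poise grip at (339,303).

```bash
cat > m.py <<'E'
from h import *
d=shot('top');im=d['image'];hsv=cv2.cvtColor(im,cv2.COLOR_RGB2HSV)
def comp(mask,uv,r):
    m=np.zeros_like(mask);cv2.circle(m,tuple(int(x) for x in uv),r,255,-1);m&=mask
    c=max(cv2.findContours(m,0,1)[0],key=cv2.contourArea);return c
yel=cv2.inRange(hsv,(18,120,110),(35,255,255))
def poly(c,z): return np.array([onz(d,p,z)[:2] for p in c[:,0].astype(float)],np.float32)
white=cv2.inRange(hsv,(0,0,175),(180,40,255))
for n,uv,z in(('R',(278,159),.127),('L',(199,218),.103)):
    q=poly(cv2.convexHull(comp(white,uv,29)),z); print(n,cv2.fitEllipse(q),cv2.minEnclosingCircle(q))
dark=cv2.inRange(hsv,(0,0,0),(180,255,255)); 
g=cv2.cvtColor(im,cv2.COLOR_RGB2LAB)
for n,uv,z in(('big',(361,227),.018),('small',(324,239),.012)):
    # iron: neutral chroma vs. green table
    print(g[int(uv[1])-3,uv[0]-8:uv[0]+9:4].tolist(), g[int(uv[1])+20,uv[0]].tolist())
    m=cv2.inRange(g,(0,121,118),(140,140,134))|yel
    q=poly(comp(m,uv,24),z); r=cv2.minAreaRect(q); print(n,r)
    y=poly(comp(yel,uv,8),z+.008); print(' dot',y.mean(0))
for z in(.137,.148): print('poise yellow',cv2.minAreaRect(poly(comp(yel,(238,237),14),z)))
E
python3 m.py
```

```text
R ((0.6550726890563965, -0.051426492631435394), (0.13152280449867249, 0.13898703455924988), 61.865333557128906) ((0.6540208458900452, -0.052470121532678604), 0.07006724923849106)
L ((0.5071299076080322, 0.14196403324604034), (0.1330258548259735, 0.14581525325775146), 38.82099151611328) ((0.5072900056838989, 0.14294855296611786), 0.0731429010629654)
[[140, 129, 131], [137, 129, 131], [133, 129, 130], [122, 129, 131], [137, 121, 137]] [151, 120, 138]
big ((0.4933706223964691, -0.2872548997402191), (0.08633246272802353, 0.042140744626522064), 49.70109939575195)Traceback (most recent call last):
  File "m.py", line 18, in <module>
    y=poly(comp(yel,uv,8),z+.008); print(' dot',y.mean(0))
           ~~~~^^^^^^^^^^
  File "m.py", line 5, in comp
    c=max(cv2.findContours(m,0,1)[0],key=cv2.contourArea);return c
ValueError: max() iterable argument is empty
```

```bash
sed -i '/ dot/d' m.py; cat >> m.py <<'E'
s=shot('scene','base.png');np.save('base.npy',s['image'])
top=d
for name,dd,uv in(('top',top,(238,237)),('scene',s,(217,193))):
    h=cv2.cvtColor(dd['image'],cv2.COLOR_RGB2HSV);y=cv2.inRange(h,(15,110,90),(38,255,255))
    c=comp(y,uv,22);print(name,cv2.boundingRect(c),c[:,0].mean(0), cv2.contourArea(c))
g=cv2.cvtColor(s['image'],cv2.COLOR_RGB2LAB);d=s
mm=cv2.inRange(g,(0,121,118),(140,140,134))
for n,uv,z in(('big',(279,313),.018),('small',(250,282),.012)): print(n,cv2.minAreaRect(poly(comp(mm|cv2.inRange(g,(0,100,160),(255,160,255)),uv,30),z)))
h=cv2.cvtColor(s['image'],cv2.COLOR_RGB2HSV);white=cv2.inRange(h,(0,0,150),(180,40,255))
for n,uv,z in(('R',(298,195),.127),('L',(221,170),.103)):
    q=poly(cv2.convexHull(comp(white,uv,29)),z); print(n,cv2.fitEllipse(q),cv2.boundingRect(comp(white,uv,29)))
for dd in(top,s): print('pred R,L px',proj(dd,(.655,-.051,.127)),proj(dd,(.507,.142,.103)))
im=cv2.resize(s['image'][140:250,180:330,::-1],None,fx=5,fy=5,interpolation=2);cv2.imwrite('pics/c1.png',im)
E
python3 m.py
```

```text
R ((0.655051589012146, -0.05153845250606537), (0.13197919726371765, 0.1387709379196167), 60.89316177368164) ((0.6540208458900452, -0.052470121532678604), 0.07006724923849106)
L ((0.5071355104446411, 0.1419183760881424), (0.13305605947971344, 0.14570143818855286), 40.23785400390625) ((0.5072900056838989, 0.14294855296611786), 0.0731429010629654)
[[140, 129, 131], [137, 129, 131], [133, 129, 130], [120, 129, 130], [135, 122, 136]] [150, 121, 138]
big ((0.4933706223964691, -0.2872548997402191), (0.08633246272802353, 0.042140744626522064), 49.70109939575195)
[[129, 128, 130], [137, 129, 130], [174, 121, 154], [124, 129, 130], [120, 127, 133]] [148, 120, 138]
small ((0.46134820580482483, -0.185133695602417), (0.06404523551464081, 0.028030656278133392), 73.8448257446289)
poise yellow ((0.4685053825378418, 0.028233960270881653), (0.016296131536364555, 0.004347393289208412), 27.914752960205078)
poise yellow ((0.4683862626552582, 0.02779066190123558), (0.01611039787530899, 0.004297838546335697), 27.91484260559082)
top (231, 233, 11, 11) [236.28571429 238.07142857] 62.0
scene (211, 185, 14, 24) [216.61538462 196.16923077] 145.5
big ((0.4917369484901428, -0.2934877872467041), (0.09221839904785156, 0.04211503639817238), 50.56829071044922)
small ((0.46200528740882874, -0.18912813067436218), (0.06791169196367264, 0.030182072892785072), 74.79953002929688)
R ((0.6655742526054382, -0.06470087170600891), (0.1416771560907364, 0.17577676475048065), 49.02290344238281) (270, 177, 56, 43)
L ((0.5144566297531128, 0.1453690379858017), (0.17096446454524994, 0.23855531215667725), 158.44898986816406) (192, 141, 57, 45)
pred R,L px [276.6096251  160.16214757] [199.5867066  218.12886021]
pred R,L px [295.30643757 193.57150666] [219.81030323 168.91773629]
```

View pics/c1.png

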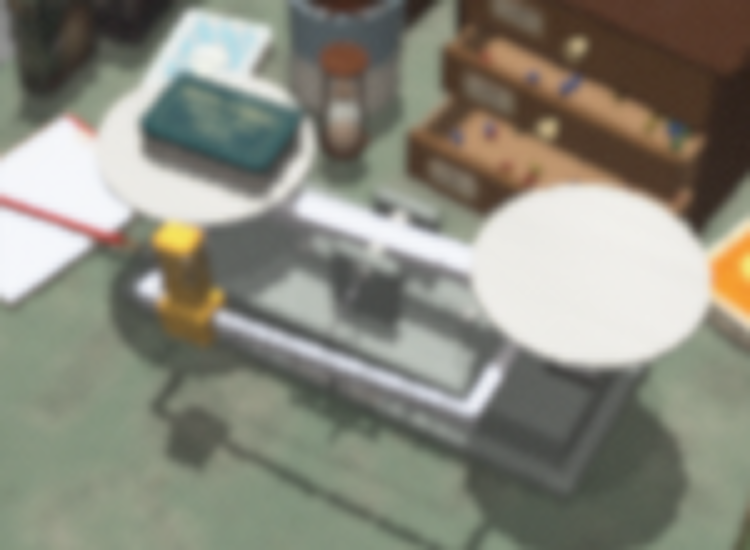

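The crop shows the grip top at scene pixel (216,187) and the right pan clear. The poise measures p≈0.055 on the bar, and the weight sizes match in both views. Next I pick up the weight.

```bash
cat >> h.py <<'E'
from scipy.spatial.transform import Rotation as Ro
def down(b):  # tool down, closing direction heading b (rad)
    y=np.array([np.cos(b),np.sin(b),0]);z=np.array([0,0,-1.]);return Ro.from_matrix(np.c_[np.cross(y,z),y,z]).as_rotvec()
def st(*k):
    o=sensors.observe();print({x:np.round(o[x],4) for x in ('t','position','force','gripper_width','grip_force')+k});return o
E
python3 - <<'E'
from h import *
W=np.array([.493,-.289]);
for b in(-40,140):
  for p in((*W,.004),(*W,.3),(.655,-.051,.22),(.655,-.051,.13)):print(b,p,ctrl.solve_ik(p,down(np.radians(b))))
R=down(np.radians(-40))
ctrl.line_to((.221,-.558,.3),velocity=.2)
ctrl.goto((*W,.22),R); grip(.78)
ctrl.line_to((*W,.08),R,velocity=.2)
st(); shot('top','t1.png');
d=shot('scene');cv2.imwrite('pics/s1.png',cv2.resize(d['image'][220:384,180:400,::-1],None,fx=3.5,fy=3.5))
E
```

```text
-40 (np.float64(0.493), np.float64(-0.289), 0.004) [-5.89747342e-01  9.17588443e-02  1.63696886e+00 -4.44089210e-16
  1.41286495e+00  1.08384359e-01]
-40 (np.float64(0.493), np.float64(-0.289), 0.3) [-5.89747342e-01  3.92440681e-02  1.16233100e+00 -4.44089210e-16
  1.94001759e+00  1.08384359e-01]
-40 (0.655, -0.051, 0.22) [-1.29480704e-01  2.46246192e-01  1.07835017e+00 -4.44089210e-16
  1.81699629e+00  5.68650997e-01]
-40 (0.655, -0.051, 0.13) [-1.29480704e-01  2.47480788e-01  1.23585975e+00 -4.44089210e-16
  1.65825211e+00  5.68650997e-01]
140 (np.float64(0.493), np.float64(-0.289), 0.004) None
140 (np.float64(0.493), np.float64(-0.289), 0.3) None
140 (0.655, -0.051, 0.22) [-1.29480704e-01  2.46246192e-01  1.07835017e+00 -4.44089210e-16
  1.81699629e+00 -2.57294166e+00]
140 (0.655, -0.051, 0.13) [-1.29480704e-01  2.47480788e-01  1.23585975e+00 -4.44089210e-16
  1.65825211e+00 -2.57294166e+00]
{'t': np.float64(3.375), 'position': array([ 0.4936, -0.2894,  0.0816]), 'force': array([1.7292, 0.6086, 0.9166]), 'gripper_width': np.float64(0.7812), 'grip_force': np.float64(0.0)}
```

View pics/s1.png

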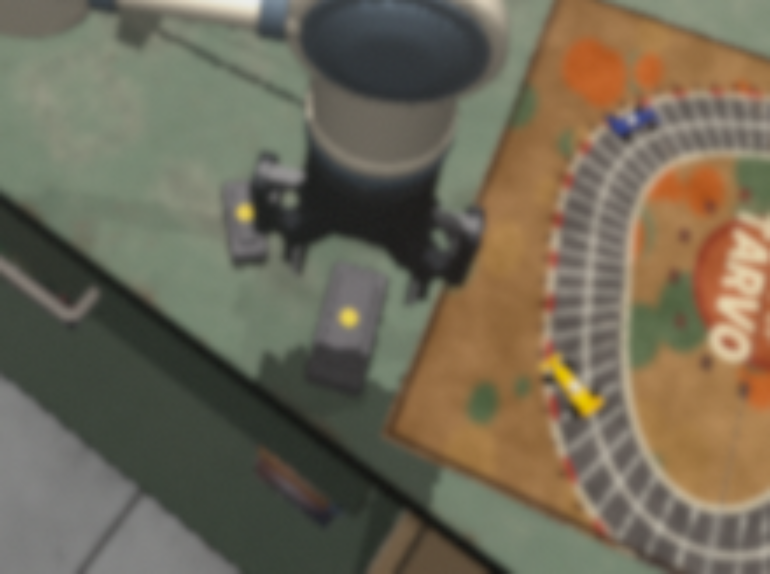

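The crop shows the open fingers at (285,230) and (430,260) straddling the large weight at (348,330), clear of the small one. The alignment is good, so I'm grasping.

```bash
python3 - <<'E'
from h import *
R=down(np.radians(-40)); W=(.493,-.289); P=(.655,-.0515)
print(ctrl.line_to((*W,.004),R,velocity=.08,force_limit=8)); st()
grip(.2); o=st()
z0=o['position'][2]
ctrl.line_to((*W,.05),R,velocity=.08); st()
ctrl.line_to((*W,.25),R,velocity=.25)
ctrl.goto((*P,.25),R)
ctrl.line_to((*P,.127+z0+.03),R,velocity=.15); st()
shot('top','t2.png')
d=shot('scene');cv2.imwrite('pics/s2.png',cv2.resize(d['image'][120:260,180:360,::-1],None,fx=4,fy=4))
E
```

```text
False
{'t': np.float64(4.575), 'position': array([ 0.4934, -0.2893,  0.0048]), 'force': array([ 1.0202,  0.5171, -0.0443]), 'gripper_width': np.float64(0.7738), 'grip_force': np.float64(0.0)}
{'t': np.float64(4.9333), 'position': array([ 0.4936, -0.2895,  0.0051]), 'force': array([ 0.1581, -0.7168,  4.141 ]), 'gripper_width': np.float64(0.4484), 'grip_force': np.float64(63.5095)}
{'t': np.float64(5.6583), 'position': array([ 0.4929, -0.2889,  0.0498]), 'force': array([ 0.1557,  0.3621, -4.4426]), 'gripper_width': np.float64(0.4535), 'grip_force': np.float64(62.5238)}
{'t': np.float64(8.45), 'position': array([ 0.6553, -0.0522,  0.1636]), 'force': array([-0.0339,  0.4194, -4.3355]), 'gripper_width': np.float64(0.451), 'grip_force': np.float64(62.4807)}
```

View pics/s2.png

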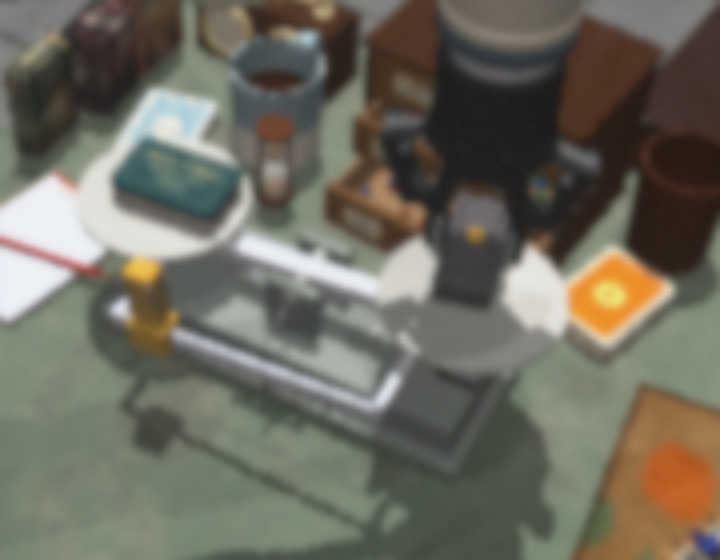

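The weight hangs above the right pan (470,270) and is centred. I'm lowering it gently.

```bash
python3 - <<'E'
from h import *
R=down(np.radians(-40)); P=(.655,-.0515)
print(ctrl.line_to((*P,.120),R,velocity=.02,force_limit=2.5)); st()
ctrl.dwell(.3);st()
grip(.62); st()
ctrl.line_to((*P,.24),R,velocity=.12)
ctrl.goto((.50,-.22,.26),R); ctrl.dwell(.5); st()
t=shot('top','t3.png');d=shot('scene','s3.png')
a=cv2.resize(t['image'][130:260,160:320,::-1],None,fx=2.5,fy=2.5,interpolation=2);b=cv2.resize(d['image'][120:250,180:340,::-1],None,fx=2.5,fy=2.5,interpolation=2)
cv2.imwrite('pics/c3.png',np.hstack([a,b]))
E
```

```text
True
{'t': np.float64(9.95), 'position': array([ 0.655 , -0.0516,  0.1309]), 'force': array([ 2.0745, -1.3685,  0.5774]), 'gripper_width': np.float64(0.45), 'grip_force': np.float64(63.0759)}
{'t': np.float64(10.25), 'position': array([ 0.6542, -0.0515,  0.1294]), 'force': array([ 2.9974, -0.3683, -0.1105]), 'gripper_width': np.float64(0.4548), 'grip_force': np.float64(63.1158)}
{'t': np.float64(10.5417), 'position': array([ 0.6533, -0.0512,  0.1284]), 'force': array([-0.2943, -0.6835,  0.4692]), 'gripper_width': np.float64(0.6236), 'grip_force': np.float64(0.0)}
{'t': np.float64(13.0333), 'position': array([ 0.5002, -0.2198,  0.2599]), 'force': array([ 0.0112, -0.0026,  0.4218]), 'gripper_width': np.float64(0.6199), 'grip_force': np.float64(0.0)}
```

View pics/c3.png

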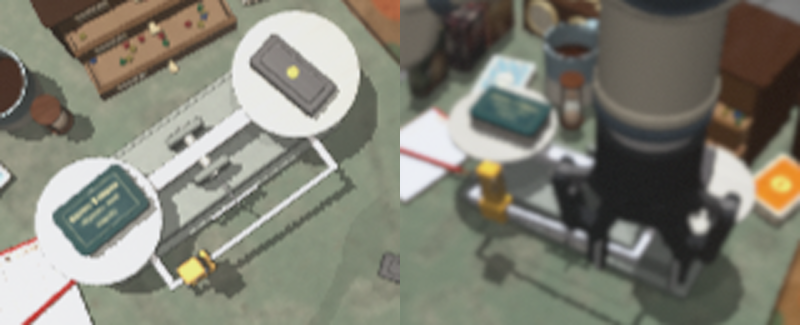

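The left half (top view) shows the large weight lying fully on the right pan at (293,72) and the poise at (195,268). The tin side still looks low. Next I set up the beam-angle tracking (ECC on the tin patch against the -0.10 stop image) and make the first push.

```bash
cat >> h.py <<'E'
C=np.array([.581,.045]); U=np.array([-.607,.795]); U/=np.linalg.norm(U); X=np.array([U[1],-U[0]]); F=C-.098*X
RB=down(np.arctan2(-U[1],-U[0]))
AW=(.37,.10,.28)
def ecc(ref,img,box):
    m=np.zeros(ref.shape[:2],np.uint8);x,y,w,h=box;m[y:y+h,x:x+w]=255
    g=lambda i:cv2.cvtColor(i,cv2.COLOR_RGB2GRAY)
    s=(slice(y-25,y+h+25),slice(x-25,x+w+25))
    # template=ref ROI with mask on the input: ecc masks the input image, so swap roles
    cc,M=cv2.findTransformECC(g(img)[s],g(ref)[s],np.float32([[1,0,0],[0,1,0]]),cv2.MOTION_TRANSLATION,(3,200,1e-5),m[s],3)
    return -M[:,2],cc
def angle(ref,d,box,p,side):
    sh,cc=ecc(ref,d['image'],box); j=proj(d,np.add(p,(0,0,.01)))-proj(d,p)
    dz=.01*(sh@j)/(j@j); return -.1+side*dz/.125,sh,cc
TIN=(208,155,32,22)
E
python3 - <<'E'
from h import *
base=np.load('base.npy')
print(F+.055*U,F, [ctrl.solve_ik((*(F+p*U),.125),RB) is not None for p in(.07,.05,0,-.07)], ctrl.solve_ik(AW,RB))
ctrl.goto((.5,-.05,.30),RB); ctrl.goto(AW,RB)
d=shot('scene','ref.png'); np.save('ref.npy',d['image'])
print(angle(base,d,TIN,(.507,.142,.12),1)); st()
t=shot('top');h=cv2.cvtColor(t['image'],cv2.COLOR_RGB2HSV)
y=cv2.inRange(h,(18,110,140),(38,255,255)); y[:,:225]=0;y[:,250:]=0;y[:225]=0;y[:255]&=255;y[255:]=0
m=cv2.moments(y,True);q=onz(t,(m['m10']/m['m00'],m['m01']/m['m00']),.141)[:2]-F;print('poise p,across',q@U,q@X,m['m00'])
cv2.imwrite('pics/c4.png',cv2.resize(d['image'][120:250,180:340,::-1],None,fx=4,fy=4,interpolation=2))
E
```

```text
[0.46973137 0.02924273] [ 0.50310846 -0.01447191] [True, True, True, True] [ 1.75137895e-01 -4.72463487e-01  1.63695424e+00 -8.88178420e-16
  1.97710190e+00  1.09383504e+00]
(np.float64(-0.09983669463976924), array([ 0.02109925, -0.00677928], dtype=float32), 0.998812287991256)
{'t': np.float64(14.7333), 'position': array([0.3709, 0.099 , 0.2798]), 'force': array([ 0.3282, -0.0954,  0.5301]), 'gripper_width': np.float64(0.6218), 'grip_force': np.float64(0.0)}
poise p,across 0.06889884821160594 0.0012695694207639698 63.0
```

View pics/c4.png

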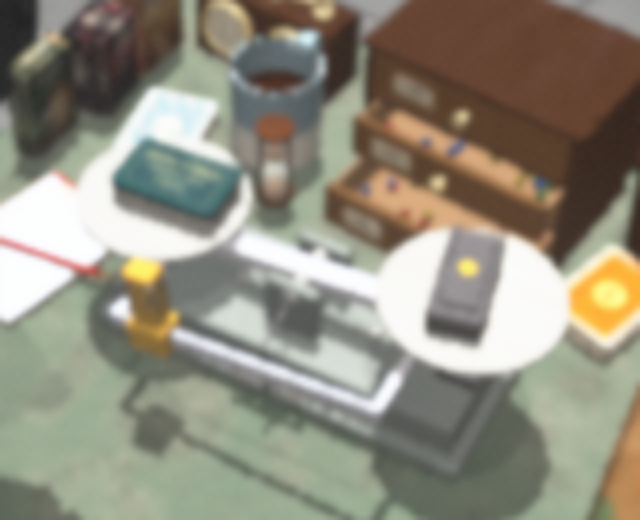

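The view is clear: grip top at (142,268) in the crop, weight on the right pan at (468,285). The beam is still on its -0.10 stop. I'm now straddling the grip and pushing.

```bash
cat >> h.py <<'E'
def T(p,z,x=0): return (*(F+p*U+x*X),z)
TR=(.507,.142,.12);RR=(.655,-.051,.14)
BIG=(286,177,22,28)
def look():
    ctrl.goto(AW,RB); ctrl.dwell(.9)
    d=shot('scene'); ref=np.load('ref.npy')
    a=angle(ref,d,TIN,TR,1); b=angle(ref,d,BIG,RR,-1); print('angle L,R',a,b); return d
E
python3 - <<'E'
from h import *
d=shot('scene');t=shot('top')
for c,uv in((d,(215.5,187)),(t,(237.6,237))):
    q=onz(c,uv,.1415)[:2]-F; print(q@U,q@X)
q=onz(d,(215.5,187),.1415)[:2]-F; p=q@U; x=q@X
assert .045<p<.075 and abs(x)<.015
ctrl.goto(T(p,.22,x/2),RB)
print(ctrl.line_to(T(p,.124,x/2),RB,velocity=.08,force_limit=4)); st()
# push with the +p finger until contact is felt or well along
print(ctrl.line_to(T(p-.035,.124,x/2),RB,velocity=.03,force_limit=6)); st()
ctrl.line_to(T(p-.035+.008,.124,x/2),RB,velocity=.05)
ctrl.line_to(T(p-.035+.008,.22,x/2),RB,velocity=.2)
d=look();st()
cv2.imwrite('pics/c5.png',cv2.resize(d['image'][120:250,180:340,::-1],None,fx=4,fy=4,interpolation=2))
E
```

```text
0.07107344184188154 0.00128230157875099
0.07061003979167645 0.0009142985984594892
False
{'t': np.float64(16.7917), 'position': array([0.4608, 0.0424, 0.1247]), 'force': array([ 0.1324,  1.134 , -0.2297]), 'gripper_width': np.float64(0.6192), 'grip_force': np.float64(0.0)}
False
{'t': np.float64(18.1083), 'position': array([0.4817, 0.0146, 0.1239]), 'force': array([-0.7155,  0.3871,  0.3612]), 'gripper_width': np.float64(0.6183), 'grip_force': np.float64(0.0)}
angle L,R (np.float64(-0.0999535979096413), array([ 0.00488078, -0.00183863], dtype=float32), 0.9999721049917469) (np.float64(-0.09987306482041947), array([0.00198184, 0.00441699], dtype=float32), 0.9999816772382564)
{'t': np.float64(20.6333), 'position': array([0.37  , 0.1   , 0.2801]), 'force': array([ 0.4909, -0.3019,  0.166 ]), 'gripper_width': np.float64(0.6207), 'grip_force': np.float64(0.0)}
```

View pics/c5.png

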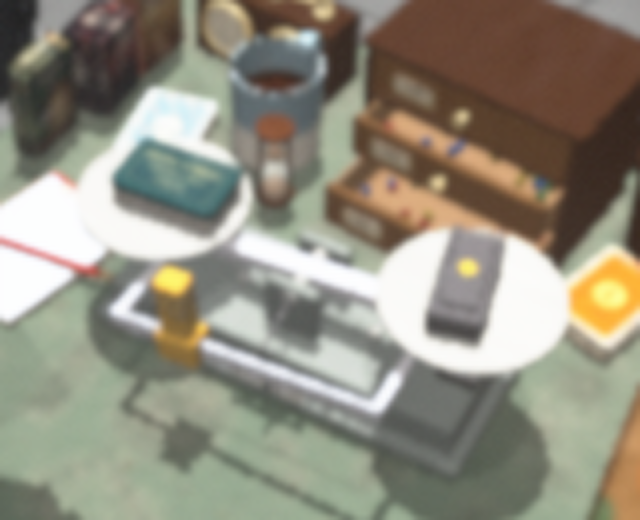

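The poise moved to about (172,276) in the crop, p≈0.050, and the beam is still on the stop, so the balance point is below about 0.01. I'm pushing to about -0.02.

```bash
cat >> h.py <<'E'
O=.0145
def push(p_from,p_to,x=.0006,z=.126):
    """poise at p_from, push with one finger until the poise is nominally at p_to"""
    s=O if p_to<p_from else -O
    ctrl.goto(T(p_from,.21,x),RB); print(ctrl.line_to(T(p_from,z,x),RB,velocity=.12,force_limit=4))
    e=p_to-s
    print(ctrl.line_to(T(e,z,x),RB,velocity=.035,force_limit=8)); o=st()
    print('tool p',(o['position'][:2]-F)@U)
    ctrl.line_to(T(e+s*.6,z,x),RB,velocity=.05); ctrl.line_to(T(e+s*.6,.21,x),RB,velocity=.2)
def save(d,n): cv2.imwrite('pics/'+n,cv2.resize(d['image'][120:250,180:340,::-1],None,fx=4,fy=4,interpolation=2))
E
python3 - <<'E'
from h import *
push(.050,-.02); d=look(); save(d,'c6.png'); st()
E
```

```text
False
False
{'t': np.float64(24.6833), 'position': array([ 0.5245, -0.0415,  0.1261]), 'force': array([-0.6738,  0.73  ,  0.4378]), 'gripper_width': np.float64(0.617), 'grip_force': np.float64(0.2605)}
tool p -0.03445470499073632
angle L,R (np.float64(0.05318076570500391), array([-0.39526463, -4.7711525 ], dtype=float32), 0.9775539167363232) (np.float64(0.04806379714405487), array([-0.60953534,  4.7107315 ], dtype=float32), 0.9851121634656173)
{'t': np.float64(27.3833), 'position': array([0.37, 0.1 , 0.28]), 'force': array([-0.9828,  0.1795, -0.0504]), 'gripper_width': np.float64(0.6221), 'grip_force': np.float64(0.0)}
```

```bash
python3 - <<'E'
from h import *
push(-.02,.0); d=look(); save(d,'c7.png'); st()
q=cv2.inRange(cv2.cvtColor(d['image'],cv2.COLOR_RGB2HSV),(18,120,150),(38,255,255))
E
```

```text
False
False
{'t': np.float64(30.2083), 'position': array([ 0.4947, -0.0026,  0.1258]), 'force': array([ 0.7686, -0.1643, -0.7108]), 'gripper_width': np.float64(0.6178), 'grip_force': np.float64(0.0)}
tool p 0.014553206023873055
angle L,R (np.float64(-0.00038857205427152153), array([-0.31688905, -3.0979095 ], dtype=float32), 0.9845251992315504) (np.float64(0.013746769292060493), array([-0.065835 ,  3.6797335], dtype=float32), 0.9875859339570481)
{'t': np.float64(32.8167), 'position': array([0.37, 0.1 , 0.28]), 'force': array([-0.7702, -0.4287,  0.6712]), 'gripper_width': np.float64(0.6269), 'grip_force': np.float64(0.0)}
```

```bash
cat >> h.py <<'E'
def sub(ref,img,box,p,side,d,up=8):
    x,y,w,h=box; tpl=cv2.resize(ref[y-12:y+h+12,x-12:x+w+12],None,fx=up,fy=up,interpolation=cv2.INTER_CUBIC)[12*up:-12*up,12*up:-12*up]
    s=cv2.resize(img[y-12:y+h+12,x-12:x+w+12],None,fx=up,fy=up,interpolation=cv2.INTER_CUBIC)
    r=cv2.matchTemplate(s,tpl,cv2.TM_CCOEFF_NORMED);_,c,_,l=cv2.minMaxLoc(r); sh=np.array(l)/up-12
    j=proj(d,np.add(p,(0,0,.01)))-proj(d,p); return -.1+side*.01*(sh@j)/(j@j)/.125, sh, c
E
python3 - <<'E'
from h import *
d=shot('scene','now.png');np.save('now.npy',d['image']);ref=np.load('ref.npy');im=d['image']
print('scale px/cm',proj(d,np.add(TR,(0,0,.01)))-proj(d,TR),proj(d,np.add(RR,(0,0,.01)))-proj(d,RR))
for n,b,p,s in(('tin',TIN,TR,1),('tintop',(210,155,30,14),TR,1),('big',BIG,RR,-1),('bigtop',(290,178,15,18),RR,-1),('bigdot',(292,182,10,10),RR,-1)):
    print(n,sub(ref,im,b,p,s,d))
for b,p,s in(((210,155,30,14),TR,1),((290,178,15,18),RR,-1)): print(angle(ref,d,b,p,s))
# pan near-rim edge: white->dark transition along columns, subpixel
def edge(i,cols,lo,hi):
    g=cv2.GaussianBlur(cv2.cvtColor(i,cv2.COLOR_RGB2GRAY),(3,3),0).astype(float); o=[]
    for c in cols:
        q=-np.diff(g[lo:hi,c]).clip(None,None); q=np.clip(q,0,None); k=q.argmax(); w=q[max(k-3,0):k+4]; o.append(lo+max(k-3,0)+.5+(w*np.arange(len(w))).sum()/w.sum())
    return np.array(o)
# columns where both images have a rim
for n,cols,lo,hi,p,s in(('Rrim',range(280,318,3),195,222,(.63,-.115,.125),-1),('Lrim',range(205,232,3),168,190,(.49,.08,.1),1)):
    a,b=edge(ref,cols,lo,hi),edge(im,cols,lo,hi); j=proj(d,np.add(p,(0,0,.01)))-proj(d,p)
    print(n,np.round(b-a,2),-.1+s*.01*np.median(b-a)/j[1]/.125)
save(d,'c8.png')
E
```

```text
scale px/cm [-0.1960625  -2.49259181] [ 0.38341742 -2.53707118]
tin (np.float64(0.008595794965063547), array([-0.375, -3.375]), 0.9880040884017944)
tintop (np.float64(0.012269386989080477), array([-0.25, -3.5 ]), 0.9898318648338318)
big (np.float64(0.012917444153572169), array([-0.25 ,  3.625]), 0.9903082251548767)
bigtop (np.float64(0.0167709856548231), array([-0.25,  3.75]), 0.98590087890625)
bigdot (np.float64(0.01349981446221965), array([-0.375,  3.625]), 0.9927776455879211)
(np.float64(0.021228958005228796), array([-0.6461926, -3.7497203], dtype=float32), 0.9925512238050512)
(np.float64(-0.00885811352240079), array([-0.28804588,  2.9129014 ], dtype=float32), 0.9769277132159027)
Rrim [3.43 3.38 3.56 3.53 3.48 3.51 3.35 3.34 3.49 2.97 3.09 3.14 2.94] 0.010610008668999457
Lrim [-0.04 -0.99 -8.18 -7.31 -7.07 -3.46 -3.11 -3.54 -3.58] 0.01728650426457433
```

View pics/c8.png

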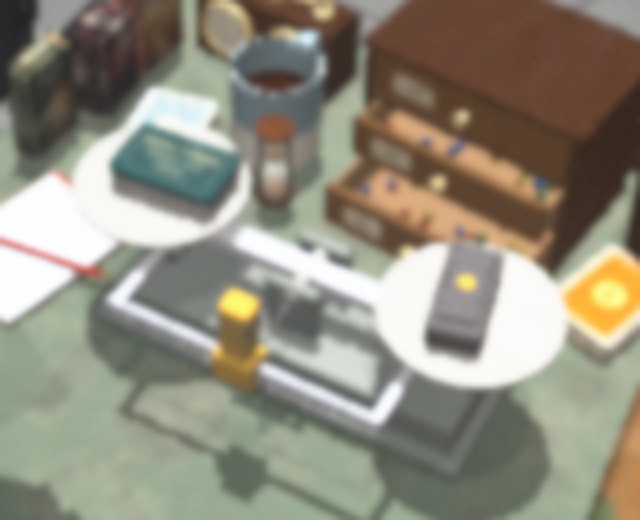

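The crop shows the pans nearly level, with the poise at (240,300), just tin-side of mid-bar. Template and rim matching agree on about +0.011 rad, so I'm nudging about 4.5 mm further towards the tin.

```bash
cat >> h.py <<'E'
def meas(im,d):
    ref=np.load('ref.npy');v=[sub(ref,im,b,p,s,d,16)[0] for b,p,s in((TIN,TR,1),((210,155,30,14),TR,1),(BIG,RR,-1),((290,178,15,18),RR,-1),((292,182,10,10),RR,-1))]
    print(np.round(v,4),'mean L/R',np.mean([np.mean(v[:2]),np.mean(v[2:])])); return v
E
python3 - <<'E'
from h import *
c=cv2.imread('pics/c6.png')[:,:,::-1]; im=np.load('ref.npy').copy(); im[120:250,180:340]=cv2.resize(c,(160,130),interpolation=cv2.INTER_AREA)
d=shot('scene'); print('p=-.02');meas(im,d); print('p=0');meas(d['image'],d)
push(0,.0045)
ctrl.goto(AW,RB);ctrl.dwell(1.0)
for i in range(2): d=shot('scene');meas(d['image'],d)
np.save('now2.npy',d['image']);save(d,'c9.png');st()
E
```

```text
p=-.02
[0.0465 0.0483 0.0513 0.0513 0.0507] mean L/R 0.04923592485233502
p=0
[0.0106 0.0124 0.0129 0.0148 0.0151] mean L/R 0.01290341109689171
False
False
{'t': np.float64(35.2417), 'position': array([0.492 , 0.0011, 0.126 ]), 'force': array([-0.364 ,  0.1441,  0.2841]), 'gripper_width': np.float64(0.6168), 'grip_force': np.float64(0.0)}
tool p 0.019153821879975743
[-0.0057 -0.0037 -0.0025 -0.0006 -0.0006] mean L/R -0.002944250962762666
[-0.0057 -0.0037 -0.0025 -0.0006 -0.0006] mean L/R -0.002944250962762666
{'t': np.float64(37.9833), 'position': array([0.37, 0.1 , 0.28]), 'force': array([-0.1993,  0.1848, -0.2431]), 'gripper_width': np.float64(0.6199), 'grip_force': np.float64(0.0)}
```

```bash
python3 -c "
from h import *
print(job.close_job())"
```

```text
the job is handed in; nothing more can be done
None
```

I set the large weight on the right pan and slid the poise to about 5 mm tin-side of mid-bar; the beam reads level to within about 0.005 rad by camera. I handed the job in about 38 s into the robot's clock, with the tin on its pan, nothing else moved, and the arm clear.

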